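# Tare the kitchen scale that carries the empty glass

## Robot

A 6-joint arm with a two-finger parallel gripper is mounted at the origin on a cart in front of the work surface, level with it; the furniture and walls round the work are solid. World frame = base frame: x ahead of the robot, y to its left, z up, the work surface at z = 0. Lengths are in m, angles in rad, forces in N, time in s.
With the tool pointing down it reaches from about 0.2 to 0.875 m from the base axis. Payload 3.4 kg.
Tool frame: the origin (TCP) lies at the very end of the fingers, on their centre line; the grasp point (between the pads) lies 19 mm behind it; y points along the fingers, x is the direction in which the jaws open and shut, and the axes are right-handed (so a half turn about y gives the same grasp; the last joint's range is limited). The gripper opens to 94 mm and grips with 3 to 60 N. Pads are 16 mm wide; open, the fingers measure 119 mm over their backs; the gripper's body (75 mm by 177 mm) begins 78 mm behind the grasp point.
Start: joints at [-1.433, 0.276, 1.505, -0, 1.361, -0.121], TCP at [0.147, -0.556, 0.205] pointing down, gripper open.
Joint ranges: [-2.89, 2.89], [-0.75, 2.08], [0.22, 2.7], [-1.18, 4.32], [0.11, 2.71], [-2.7, 2.7]. Speed limits (rad/s): [2.57, 2.57, 3.14, 3.14, 3.14, 3.14].

## Interface

Orientations are given as [roll, pitch, yaw] about the fixed x, y, z axes, in that order (R = Rz(yaw) Ry(pitch) Rx(roll)).
In Python, from bench import robot gives the robot as it stands. Calls block until the motion is done:
- robot.move_to(position, orientation): joint-space move of the TCP to a pose.
- robot.move_l(position, feed=0.15, ori=None): straight line of the TCP; ori=None keeps the orientation; feed is the mean speed in m/s.
- robot.move_joints(angles): joint-space move.
- robot.set_gripper(opening, strength=None): finger opening in m; strength is the grip in N (None keeps the last); returns when the fingers have stopped.
- robot.wait(seconds).
- robot.ik(position, orientation): joint angles nearest the present ones, or None.
- robot.get_image(name): name is "scene" or "top" or "wrist"; returns a dict with "pixels" (480x640x3 uint8, red, green, blue), "range_z" (480x640 float32, m along the optical axis (not along the pixel's ray), 0 where there is no reading), "fovy" (degrees; the focal length in pixels is half the picture's height over the tangent of half this angle, whatever the lens; pixels are square), "cx", "cy" (the principal point, pixels), "rvec" (rotation vector, rad) and "tvec" (3), from world to camera coordinates, as OpenCV has them; the wrist camera has in their place "hand_eye" (4x4, takes a point from camera to tool coordinates, whose origin is the TCP and whose axes are the tool frame's). Camera axes: x right, y down, z forward; pixel columns grow to the right and rows downward; lengths in m; the calibration is good to about 2 mm. A picture is of the moment at which its call begins: read the wrist's pose just before it.
A pose or a line that the arm cannot do raises robot.IKError and nothing moves.
- robot.close_job(): hands the job in, once; it reports no verdict.
Readings, each from a call of its own:
- robot.read_t(): time.
- robot.read_joint_pos(): joint angles.
- robot.read_qd(): joint speeds.
- robot.read_joint_torque(): joint torques, N m.
- robot.read_eef_pos(): TCP position.
- robot.read_ee_rot(): TCP orientation.
- robot.read_wrist_force(): force on the tool from outside, world axes, zero at the start.
- robot.read_wrist_torque(): the same for the moment, N m.
- robot.read_opening(): finger opening in m.
Only numpy, scipy, OpenCV 4.12 (cv2) and the standard library are available. Lean on these libraries where they do the work, as an engineer would, in place of code of your own. Each camera call takes 0.05 s, during which the arm holds its last target.

## Task

Two identical mechanical kitchen scales stand on the range. Tare the one with the empty glass tumbler in its pan: turn the black bar knob in the middle of its dial anticlockwise until the needle points at the red zero mark, then let go. Leave the glass standing in its pan, and leave the dial of the other scale, with the onion, as it is.

Things in the scene. Friction and masses are not known exactly. Their poses are not given: they have to be found in the camera images.
- tumbler_scale_knob (a joint): Tare knob of the scale with the glass (rad): 0 when its needle points at the red zero mark, on the dial's rim nearest the pan; grows clockwise seen from above. The needle turns with the knob. Starts 0.6 to 1.25 clockwise of zero, has light friction (0.06 N m), stays where it is left, can overrun zero by 1.6. The dial's small divisions are 10 degrees.
- tumbler_scale_grip (a point): Point on that knob's vertical axis, at the height to grip. Knob: black bar 46 mm long (x), 16 thick (y), 31 tall on a round foot 48 across; the point is 8 mm below the bar's top, 22 above the foot. x points along the bar to the needle and turns with the knob; z up. White dial 120 across; steel pan 128 across, its centre 155 mm behind the axis, rim 63 above the range. The green scale stands firm.
- tumbler_mid (a point): Centre, half-way up, of the clear glass tumbler (80 mm diameter, 91 mm tall) standing loose in the pan of the scale to tare. z points up along its axis.
- onion_scale_needle (a point): Needle tip of the other scale, the one with an onion in its pan; 52 mm from that knob's axis. That scale is like the first, and its knob turns as easily.
There are look-alikes about, which are no part of the job. Leave any blue, turquoise or yellow look-alike of the part that bears tumbler_mid alone.

How it is judged:
By the outcome, as a careful person would: the job done as asked, in the order asked, and still so for the second after the job is handed in, with the robot touching nothing.
It also fails if it takes over 29 s, if anything falls off the work surface, if the arm or the gripper's body presses on something with over 40 N, if the wrist force passes 120 N, or if a joint passes its speed limit or range.

## Working session

There is one attempt and no reset: what is moved stays moved. The work goes in short steps, each a Python script; the robot and the scene stay as the last script left them, time stands still between calls to the robot, and variables do not carry over. Pictures are saved under pics/ and viewed, and the job is handed in when it is done.

```bash
ls; mkdir -p pics
python3 - <<'E'
from bench import robot
import cv2,pickle
for n in ["scene","top","wrist"]:
    d=robot.get_image(n); pickle.dump(d,open(f"pics/{n}0.pkl","wb"))
    cv2.imwrite(f"pics/{n}0.png",d["pixels"][:,:,::-1])
    print(n,{k:v for k,v in d.items() if k not in("pixels","range_z")})
print(robot.read_t(),robot.read_eef_pos(),robot.read_ee_rot())
E
```

```text
pics
scene {'fovy': 44.44729513261557, 'cx': 314.03693406786886, 'cy': 241.55423259124396, 'rvec': array([ 0.84630354, -2.20953454,  1.44715088]), 'tvec': array([0.4344881 , 0.26130355, 0.9295995 ])}
top {'fovy': 54.291548306216534, 'cx': 311.2165878534871, 'cy': 236.4714324646989, 'rvec': array([ 2.17056048, -2.13430498,  0.14556641]), 'tvec': array([-0.06867813,  0.66062368,  0.97714087])}
wrist {'fovy': 67.80659643421475, 'cx': 325.048106484605, 'cy': 238.51639662303634, 'hand_eye': array([[ 9.99999663e-01,  7.88506214e-04, -2.26986210e-04,
        -1.24934783e-04],
       [ 4.14352634e-04, -2.46505040e-01,  9.69141421e-01,
        -1.79573580e-01],
       [ 7.08220787e-04, -9.69141189e-01, -2.46505284e-01,
         7.15355933e-02],
       [ 0.00000000e+00,  0.00000000e+00,  0.00000000e+00,
         1.00000000e+00]])}
0.15 [ 0.14708594 -0.55542932  0.20481598] [-1.57062603e+00  1.37318608e-03 -1.31203242e+00]
```

View pics/scene0.png

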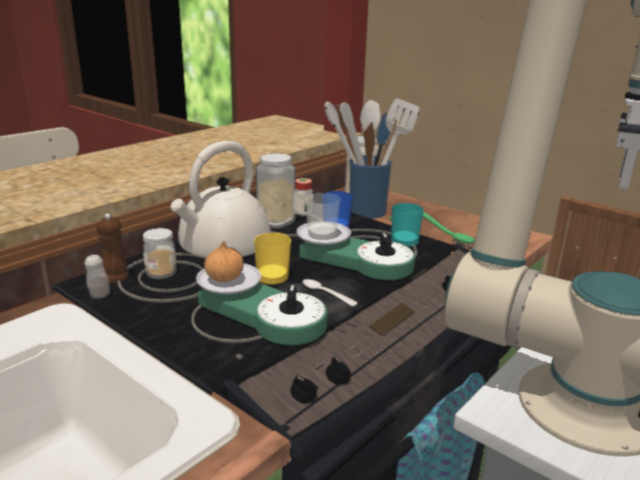

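View pics/top0.png

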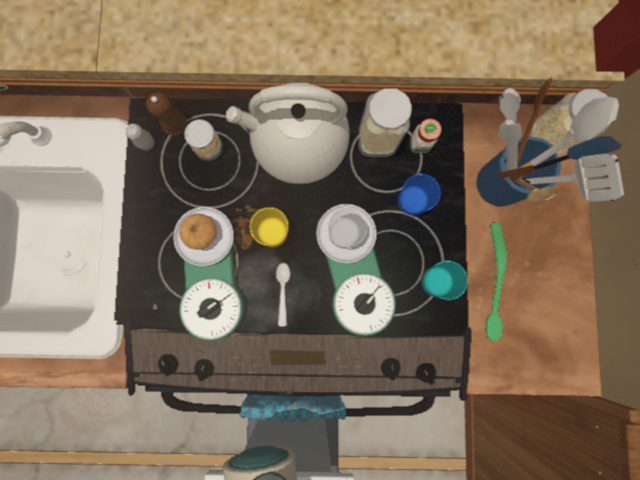

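Candidates in the top view: the left scale's knob (210,308) has the onion (198,232) in its pan. The right scale's knob (364,303) has the clear glass (348,232) in its pan. The range's own knobs are at (168,363), (203,367), (391,367) and (426,372). Coloured tumblers: yellow (269,228), blue (419,194), turquoise (445,281). I choose the right scale's knob at (364,303) and check it in a crop.

```bash
cat > h.py <<'E'
import numpy as np,cv2,pickle
def cam(d):
    f=240/np.tan(np.radians(d["fovy"]/2)); R=cv2.Rodrigues(d["rvec"])[0]; return f,R,np.asarray(d["tvec"])
def ray(d,u,v,z):
    f,R,t=cam(d); c=-R.T@t; r=R.T@np.array([(u-d["cx"])/f,(v-d["cy"])/f,1]); return c+r*(z-c[2])/r[2]
def proj(d,P):
    f,R,t=cam(d); q=R@np.asarray(P)+t; return np.array([d["cx"]+f*q[0]/q[2],d["cy"]+f*q[1]/q[2]])
E
python3 - <<'E'
from h import *
d=pickle.load(open("pics/top0.pkl","rb"))
im=d["pixels"][:,:,::-1]
c=np.hstack([cv2.resize(im[260:345,320:410],None,fx=4.4,fy=4.4,interpolation=2)[:, :396],cv2.resize(im[265:350,165:255],None,fx=4.4,fy=4.4,interpolation=2)])
cv2.imwrite("pics/crop0.png",c)
# dial depth
f,R,t=cam(d); C=-R.T@t; print("cam",C)
def P(u,v):
    z=d["range_z"][v,u]; return R.T@(np.array([(u-d["cx"])/f*z,(v-d["cy"])/f*z,z])-t)
for u,v in [(345,303),(383,303),(364,325),(364,303),(210,308),(195,308),(346,250),(346,215),(280,300)]: print(u,v,P(u,v).round(4))
hsv=cv2.cvtColor(d["pixels"],cv2.COLOR_RGB2HSV)
m=((hsv[...,1]<40)&(hsv[...,2]>180)).astype(np.uint8)
for cx,cy in [(364,303),(210,308)]:
    mm=np.zeros_like(m); mm[cy-36:cy+38,cx-40:cx+40]=m[cy-36:cy+38,cx-40:cx+40]
    n,l,s,cc=cv2.connectedComponentsWithStats(mm); k=1+np.argmax(s[1:,4])
    pts=np.argwhere(l==k)[:,::-1].astype(np.int32)
    e=cv2.fitEllipse(cv2.convexHull(pts)); print(e)
    for z in (.03,.04): print(z,ray(d,*e[0],z).round(4))
E
```

```text
cam [ 0.52518136 -0.05764521  1.05679051]
345 303 [ 0.5192 -0.1324  0.0431]
383 303 [ 0.5205 -0.2138  0.044 ]
364 325 [ 0.4732 -0.1737  0.0389]
364 303 [ 0.52   -0.1692  0.0774]
210 308 [0.5045 0.1489 0.0789]
195 308 [0.5032 0.1889 0.0417]
346 250 [ 0.6319 -0.1327  0.0575]
346 215 [ 0.7026 -0.1299  0.0878]
280 300 [ 0.5231  0.01   -0.0011]
((363.9058532714844, 303.6081237792969), (58.202877044677734, 59.08820343017578), 152.49050903320312)
0.03 [ 0.5185 -0.1744  0.03  ]
0.04 [ 0.5185 -0.1733  0.04  ]
((210.0109405517578, 308.58367919921875), (58.0139274597168, 59.64805221557617), 39.06830978393555)
0.03 [0.5022 0.1592 0.03  ]
0.04 [0.5024 0.157  0.04  ]
```

View pics/crop0.png

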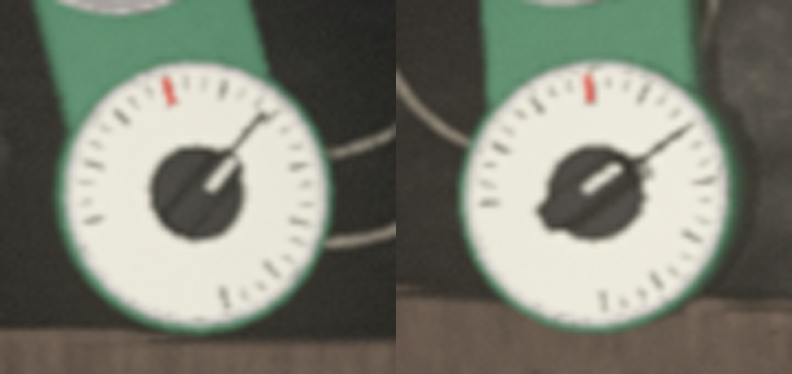

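View pics/wrist0.png

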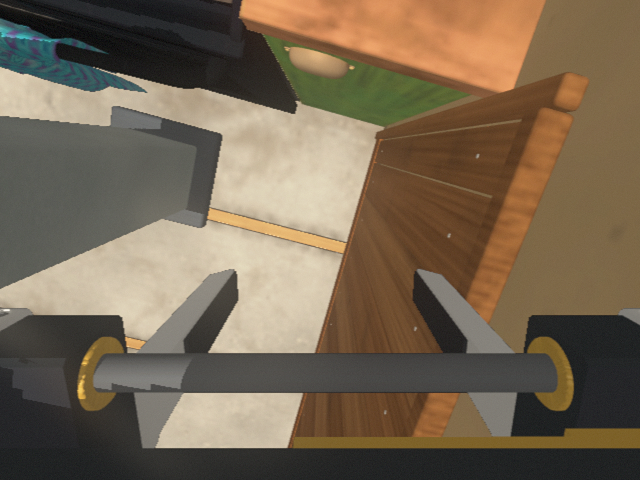

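```bash
cat >> h.py <<'E'
from scipy.spatial.transform import Rotation as Ro
def ori(a,s=1):
    b=np.array([np.cos(a),np.sin(a),0]); x=np.array([-b[1],b[0],0])*s; y=np.array([0,0,-1.]); z=np.cross(x,y)
    return Ro.from_matrix(np.c_[x,y,z]).as_euler("xyz")
E
python3 - <<'E'
from h import *
from bench import robot
d=pickle.load(open("pics/top0.pkl","rb"))
c=ray(d,363.9,303.6,.041); n=ray(d,380.2,285.7,.043); r=ray(d,358.4,280.7,.041)
hsv=cv2.cvtColor(d["pixels"],cv2.COLOR_RGB2HSV)
for (u0,v0) in [(358,281),(209,285)]:
    w=hsv[v0-6:v0+7,u0-6:u0+7]; m=(w[...,1]>110)&((w[...,0]<10)|(w[...,0]>170))
    vv,uu=np.nonzero(m); print("red",uu.mean()+u0-6,vv.mean()+v0-6,len(uu))
an=np.arctan2(*(n-c)[1::-1]); ar=np.arctan2(*(r-c)[1::-1]); print(c,n,r,"needle",an,"zero",ar,"diff",ar-an)
for s in(1,-1):
  for a in (an,ar):
    q=robot.ik([c[0],c[1],.2],ori(a,s)); print(s,q, robot.ik([c[0],c[1],.05],ori(a,s)))
d=pickle.load(open("pics/scene0.pkl","rb")); print(proj(d,c),proj(d,[c[0],c[1],.078]))
cv2.imwrite("pics/crop1.png",cv2.resize(d["pixels"][180:290,290:430,::-1],None,fx=5,fy=5,interpolation=2))
E
```

```text
red 357.8 280.2 5
red 208.5 285.0 8
[ 0.51854215 -0.17315891  0.041     ] [ 0.55734116 -0.20800767  0.043     ] [ 0.56737489 -0.16118157  0.041     ] needle -0.731812345589774 zero 0.2405245668587065 diff 0.9723369124484805
1 [-0.44958041  0.23650373  1.57396505  0.          1.33112387 -1.28856439] [-4.49580410e-01  3.66745987e-01  1.79347176e+00 -4.44089210e-16
  9.81374906e-01 -1.28856439e+00]
1 [-0.44958041  0.23650373  1.57396505  0.          1.33112387 -2.2609013 ] [-4.49580410e-01  3.66745987e-01  1.79347176e+00 -4.44089210e-16
  9.81374906e-01 -2.26090130e+00]
-1 [-4.49580410e-01  2.36503732e-01  1.57396505e+00 -4.44089210e-16
  1.33112387e+00  1.85302826e+00] [-4.49580410e-01  3.66745987e-01  1.79347176e+00 -4.44089210e-16
  9.81374906e-01  1.85302826e+00]
-1 [-0.44958041  0.23650373  1.57396505  0.          1.33112387  0.88069135] [-0.44958041  0.36674599  1.79347176  0.          0.98137491  0.88069135]
[383.55724209 253.23896327] [384.69238535 238.40452372]
```

View pics/crop1.png

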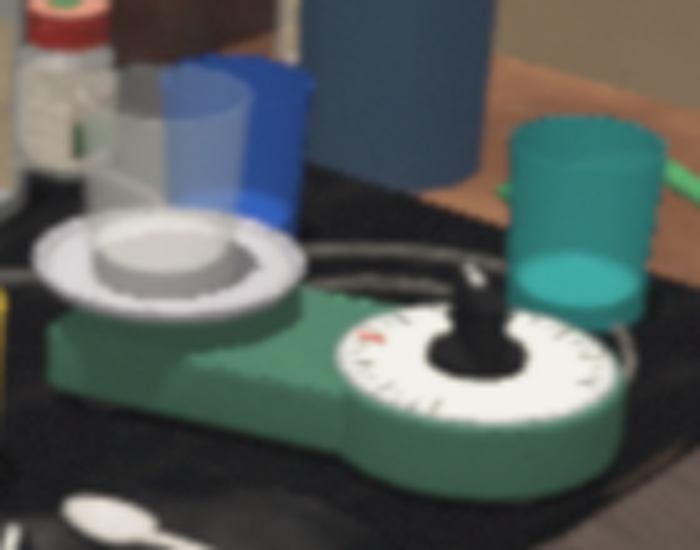

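The crop confirms it: the clear glass stands in this scale's pan. Its dial centre projects to about (384,253) in the scene view and (364,304) in the top view. Next I hover over the knob and look closely.

Run:
```python
from h import *
from bench import robot
a=-0.732
robot.move_to([.5185,-.1732,.2],ori(a,-1))
print(robot.read_t(),robot.read_joint_pos())
robot.set_gripper(.05,12)
p,o=robot.read_eef_pos(),robot.read_ee_rot()
d=robot.get_image("wrist"); d["p"],d["o"]=p,o; pickle.dump(d,open("pics/wrist1.pkl","wb"))
cv2.imwrite("pics/wrist1.png",d["pixels"][:,:,::-1]); print(p,o,robot.read_t())
```

```text
2.075 [-4.50631362e-01  2.36553413e-01  1.57390945e+00 -3.95079143e-04
  1.33102351e+00  1.85281954e+00]
[ 0.51849137 -0.17314824  0.20001025] [-1.57082886e+00 -2.60972575e-05 -2.30269547e+00] 2.95
```

View pics/wrist1.png

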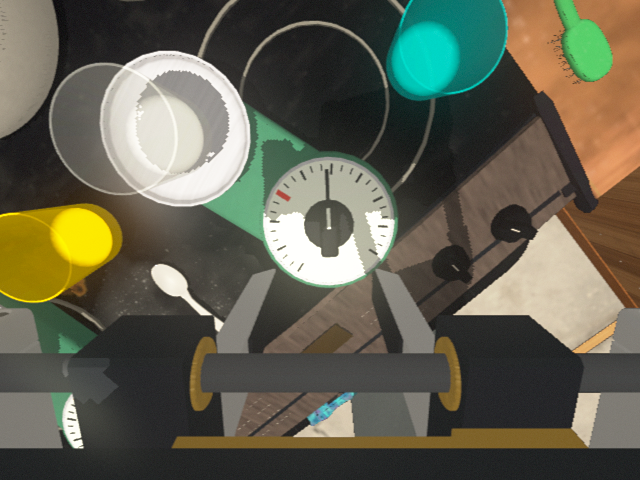

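The wrist view shows the dial at about (330,221), the needle pointing up the picture to about (327,170), and the red mark at (283,197). Next I measure these properly.

```bash
cat >> h.py <<'E'
def wray(d,u,v,z):
    f=240/np.tan(np.radians(d["fovy"]/2)); H=d["hand_eye"]; R=Ro.from_euler("xyz",d["o"]).as_matrix()
    C=np.asarray(d["p"])+R@H[:3,3]; r=R@H[:3,:3]@np.array([(u-d["cx"])/f,(v-d["cy"])/f,1]); return C+r*(z-C[2])/r[2]
def wproj(d,P):
    f=240/np.tan(np.radians(d["fovy"]/2)); H=d["hand_eye"]; R=Ro.from_euler("xyz",d["o"]).as_matrix()
    q=H[:3,:3].T@(R.T@(np.asarray(P)-d["p"])-H[:3,3]); return np.array([d["cx"]+f*q[0]/q[2],d["cy"]+f*q[1]/q[2]])
def wdial(d,c0,zd=.041,zn=.043,out=None):
    """rectified metric dial picture, 5 px/mm, up = +x world, left=+y"""
    S=4; n=560
    c=np.asarray(c0)[:2]
    src=np.float32([wproj(d,[c[0]+dx,c[1]+dy,zd]) for dx,dy in((.07,.07),(.07,-.07),(-.07,-.07),(-.07,.07))])
    M=cv2.getPerspectiveTransform(src,np.float32([[0,0],[n,0],[n,n],[0,n]]))
    return cv2.warpPerspective(d["pixels"],M,(n,n),flags=cv2.INTER_CUBIC)
E
python3 - <<'E'
from h import *
d=pickle.load(open("pics/wrist1.pkl","rb"))
w=wdial(d,[.5185,-.1732]); cv2.imwrite("pics/rect1.png",w[:,:,::-1])
f=240/np.tan(np.radians(d["fovy"]/2));H=d["hand_eye"];R=Ro.from_euler("xyz",d["o"]).as_matrix()
def P(u,v):
    z=d["range_z"][v,u]; return np.asarray(d["p"])+R@(H[:3,:3]@np.array([(u-d["cx"])/f*z,(v-d["cy"])/f*z,z])+H[:3,3])
for u,v in [(330,215),(328,235),(330,252),(300,240),(360,190),(310,225)]: print(u,v,P(u,v).round(4))
E
```

```text
330 215 [ 0.5276 -0.1866  0.0806]
328 235 [ 0.5156 -0.1736  0.0799]
330 252 [ 0.5028 -0.1646  0.0792]
300 240 [ 0.5231 -0.1442  0.0431]
360 190 [ 0.5213 -0.2192  0.0447]
310 225 [ 0.5286 -0.1628  0.0504]
```

View pics/rect1.png

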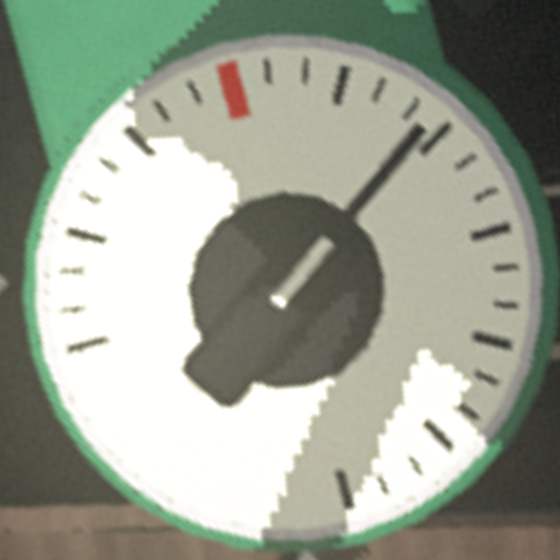

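Run:
```python
from h import *
d=pickle.load(open("pics/wrist1.pkl","rb"))
s=pickle.load(open("pics/scene0.pkl","rb")); t=pickle.load(open("pics/top0.pkl","rb"))
# rim of (white dial) by non-green saturation in local windows -> ellipse ->centre via ray of contour pts
def fit(im,u0,v0,r,rayf):
    hsv=cv2.cvtColor(im,cv2.COLOR_RGB2HSV); m=((hsv[...,1]<60)&(hsv[...,2]>110)).astype(np.uint8)
    k=np.zeros_like(m); cv2.circle(k,(u0,v0),r,1,-1); m&=k
    n,l,st,_=cv2.connectedComponentsWithStats(m); m=(l==1+np.argmax(st[1:,4])).astype(np.uint8)
    h=cv2.convexHull(np.argwhere(m)[:,::-1].astype(np.int32))[:,0]
    W=np.array([rayf(u,v)[:2] for u,v in h])*1000
    c,r=cv2.minEnclosingCircle(W.astype(np.float32)); e=cv2.fitEllipse(W.astype(np.float32)); return np.round(c,1),round(r,1),e
for z in(.041,.044):
    print("w",fit(d["pixels"],330,221,72,lambda u,v:wray(d,u,v,z)))
    print("t",fit(t["pixels"],364,303,33,lambda u,v:ray(t,u,v,z)))
    print("s",fit(s["pixels"],385,255,30,lambda u,v:ray(s,u,v,z)))
# bar top far end & near end; foot centre
# foot circle in rect: (288,291) r 96 ; bar near end corners rect (185,368),(230,405)
def rect2img(x,y,c=(.5185,-.1732)):
    return wproj(d,[c[0]+.07-y/4000,c[1]+.07-x/4000,.041])
for x,y,z in [(288,290,.0485),(207,387,.0785),(420,130,.0445),(421,128,.043),(233,90,.044)]:
    print(x,y,wray(d,*rect2img(x,y),z).round(4))
```

```text
w (array([ 512.5, -174.8]), 68.0, ((515.1659545898438, -175.2764892578125), (126.12867736816406, 131.7344512939453), 95.43331909179688))
t (array([ 517.8, -175.4]), 67.6, ((518.830322265625, -173.93173217773438), (129.28457641601562, 132.17811584472656), 172.85105895996094))
s (array([ 521.6, -180. ]), 68.2, ((520.1626586914062, -180.5687255859375), (131.59388732910156, 134.21900939941406), 38.72563171386719))
w (array([ 513. , -175.2]), 67.3, ((515.666748046875, -175.67999267578125), (125.01111602783203, 130.5672149658203), 95.43326568603516))
t (array([ 517.8, -175. ]), 67.4, ((518.8490600585938, -173.58828735351562), (128.90274047851562, 131.78773498535156), 172.85086059570312))
s (array([ 518.1, -174.5]), 67.9, ((516.605712890625, -175.09182739257812), (130.89712524414062, 133.50836181640625), 38.72572326660156))
288 290 [ 0.5172 -0.1762  0.0485]
207 387 [ 0.5006 -0.1622  0.0785]
420 130 [ 0.5562 -0.2083  0.0445]
421 128 [ 0.5566 -0.2085  0.043 ]
233 90 [ 0.5661 -0.162   0.044 ]
```

Run:
```python
from h import *
from bench import robot
a=-0.70
robot.move_to([.517,-.1752,.10],ori(a,-1))
robot.move_l([.517,-.1752,.0545],.08)
print(robot.read_t(),robot.read_wrist_force(),robot.read_eef_pos())
robot.set_gripper(0.0,8)
print(robot.read_t(),robot.read_opening(),"F",robot.read_wrist_force(),"T",robot.read_wrist_torque(),robot.read_eef_pos(),robot.read_joint_pos()[5])
d=robot.get_image("wrist"); cv2.imwrite("pics/wrist2.png",d["pixels"][:,:,::-1])
d=robot.get_image("top"); cv2.imwrite("pics/top2.png",d["pixels"][:,:,::-1])
```

```text
4.15 [ 0.408227    0.02487218 -0.52393096] [ 0.51753702 -0.17546062  0.05503938]
4.775 0.01579046076305412 F [-0.70124898 -2.19717545  1.59935947] T [-0.3185536   0.29057947  0.07426881] [ 0.51668868 -0.17565908  0.05464504] 1.8164755972392326
```

View pics/wrist2.png

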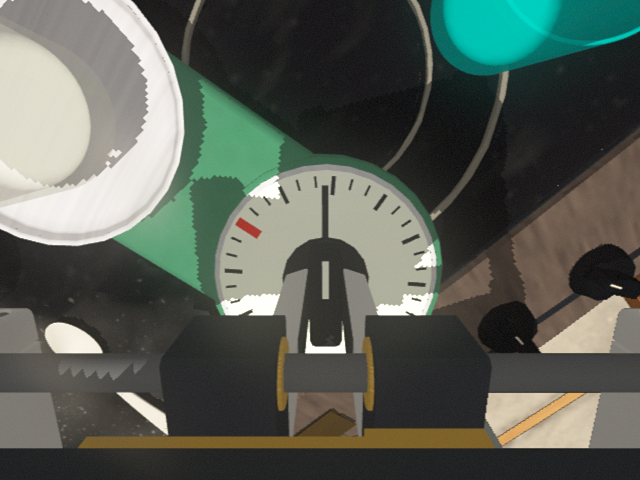

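The bar is held between the pads (opening 15.8 mm, forces about 2 N). The needle shows at (325,190), just short of the 60° tick, and the red mark is at (248,227). Now I turn it anticlockwise.

Run:
```python
from h import *
from bench import robot
q=list(robot.read_joint_pos()); 
q0=robot.ik([.517,-.1752,.0545],ori(-.70,-1)); q0=list(q0); q0[5]-=0.965
robot.move_joints(q0)
print(robot.read_t(),robot.read_opening(),"F",robot.read_wrist_force(),"T",robot.read_wrist_torque(),robot.read_eef_pos(),robot.read_joint_pos()[5]-q[5])
d0=(robot.read_eef_pos(),robot.read_ee_rot())
d=robot.get_image("wrist"); d["p"],d["o"]=d0;pickle.dump(d,open("pics/wrist3.pkl","wb"))
i=d["pixels"][:,:,::-1].copy(); cv2.imwrite("pics/wrist3.png",i); cv2.imwrite("pics/wrist3c.png",cv2.resize(i[140:300,220:430],None,fx=3.7,fy=3.7,interpolation=2))
```

```text
5.7917 0.0159618264422617 F [-3.3388077  -4.11767695  3.38067197] T [-0.73909091  0.61152508  0.10385126] [ 0.51669591 -0.17591285  0.05466193] -0.9639021626796388
```

View pics/wrist3c.png

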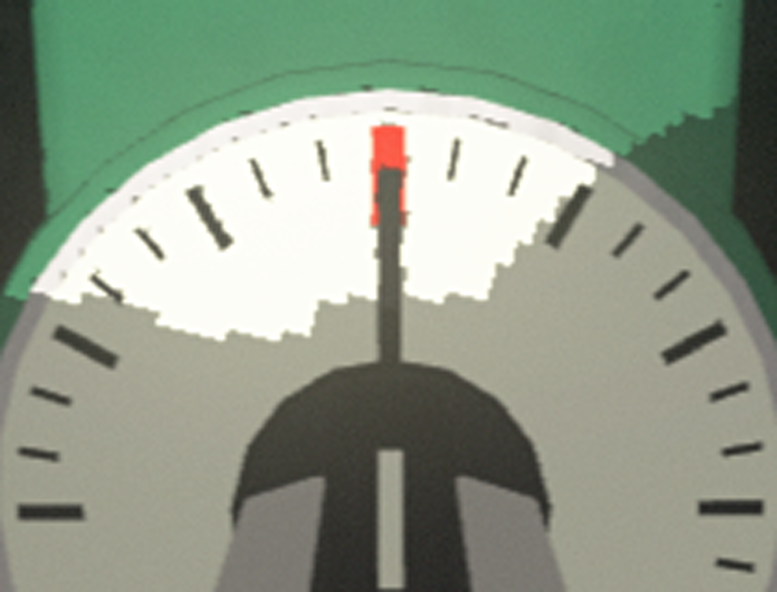

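The needle tip (crop 390,170) lies inside the red mark (388,175), within about 0.4°. I release, lift and check.

Run:
```python
from h import *
from bench import robot
robot.set_gripper(.05)
p=robot.read_eef_pos(); print(p)
robot.move_l([p[0],p[1],.2],.15)
d0=(robot.read_eef_pos(),robot.read_ee_rot())
d=robot.get_image("wrist"); d["p"],d["o"]=d0;pickle.dump(d,open("pics/wrist4.pkl","wb"))
t=robot.get_image("top");s=robot.get_image("scene");print(robot.read_t())
i=d["pixels"][:,:,::-1].copy(); cv2.imwrite("pics/wrist4.png",i)
a=cv2.resize(i[130:300,240:420],(500,472),interpolation=2)
cv2.imwrite("pics/wrist4c.png",a)
cv2.imwrite("pics/top4.png",t["pixels"][:,:,::-1]); cv2.imwrite("pics/scene4.png",s["pixels"][:,:,::-1])
```

```text
[ 0.51704186 -0.17509459  0.05449026]
7.8083
```

View pics/wrist4c.png

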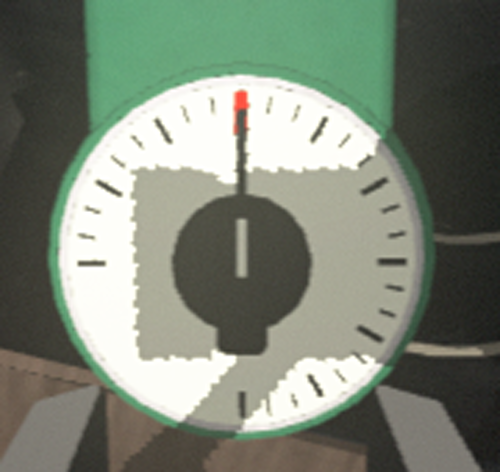

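View pics/wrist4.png

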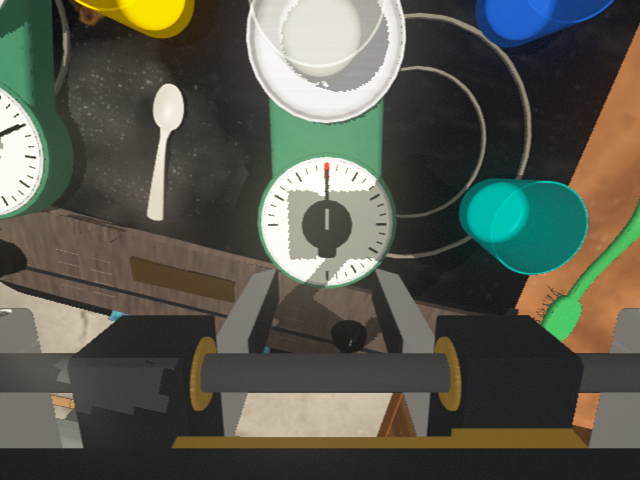

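View pics/top4.png

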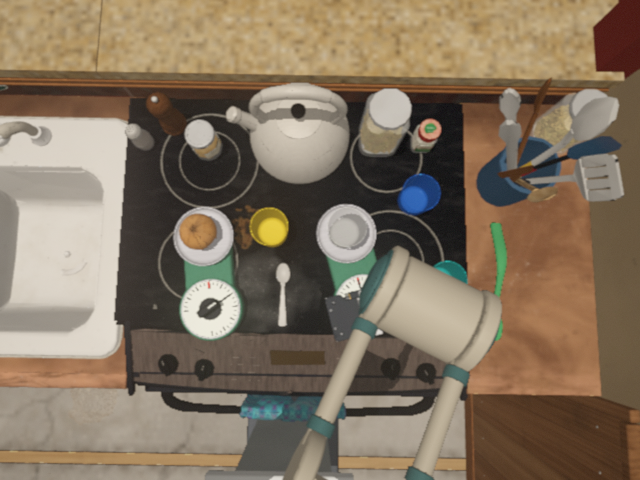

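The needle (241,105 in the crop) lies on the red mark and the gripper is clear. In the top view the glass still stands in its pan (348,232), and the onion scale's needle is unchanged, towards (235,291). I hand the job in.

Run:
```python
from bench import robot
print(robot.read_wrist_force(),robot.read_t()); robot.close_job()
```

```text
[-0.55412606 -0.35877348 -0.13984198] 7.8083
the job is handed in; nothing more can be done
```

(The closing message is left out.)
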